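Isolate, vent and drain the workshop air line

TASK

Take the air line out of service at the interlocked valve station: swing the supply lever (slimmer handle, pointing out sideways at first) about a quarter turn counter-clockwise, seen from above, until it comes up against its stop, which frees the vent lever, then swing the vent lever counter-clockwise right over to its own stop. Last, push the sprung plunger of the drain pot fully down, hold it there for a moment, and let it come up again. Feel for the stops and never force a lever that is blocked, and leave the loose things around the station where they are.

Things in the scene. Friction and masses are not known exactly. Their poses are not given: they have to be found in the camera images.
- station: Fixed flat aluminium housing 190 x 335 x 55 high (own x by y) with a gauge 135 high at the middle of its rear edge and two pipe stubs out of its rear (+x) side. Origin under its centre; own z up, own x from the robot's side to the rear, own y to the left. It stands anywhere within some cm, turned up to 0.3 rad. On its lid are two flat levers turning about upright spindles 75 to the left (supply) and 75 to the right (vent) of its centre.
- supply_axis (a point): Point on the upright axis of the supply lever (own 0, +75), at the height of the middle of the handles, 114 above the bench.
- supply_grip (a point): Middle of the supply lever's upright black round handle, diameter 26, from 85 to 139 above the bench, centred 110 from the spindle. Its steel bar (22 wide) lies under it, top at 85 above the bench.
- supply (a joint): Angle of the supply lever, rad. 0: it points to the station's own +y (left); it grows as it swings counter-clockwise seen from above, towards the robot (own -x). It stays where it is left (friction about 1.5 N at the handle). Where its rubber-buffered stop lies differs from day to day, between 1.35 and 1.8 rad, and cannot be seen, only felt: the hand feels the force rise. The vent lever frees only within about 0.05 rad of that stop.
- vent_axis (a point): Point on the upright axis of the vent lever (own 0, -75), 114 above the bench.
- vent_grip (a point): Middle of the vent lever's upright black round handle, diameter 34, from 85 to 137 above the bench, centred 110 from the spindle, on a like steel bar.
- vent (a joint): Angle of the vent lever, rad. 0: it points to the station's own -x (to the robot); it grows counter-clockwise seen from above, to its stop at 1.5 where it points to the station's -y (right). Until the supply lever is home it is blocked after at most 0.15 rad of play; once it is over, it locks the supply lever. It stays where it is left (friction about 1.5 N at the handle).
- stop: Rubber-buffered stop of the supply lever, inside the housing, unseen; its origin lies on the supply spindle's axis, 25 above the bench. The buffer starts to give at about 4 N at the handle and is fully squeezed, 7 mm of handle travel on, at 20 to 25 N; more than 65 N on the stop (about 32 N at the handle) counts as forcing.
- vent_cam: Interlock sector on the vent spindle inside the housing, unseen; origin on the vent axis, 25 above the bench. More than 70 N on it (about 35 N at the handle) counts as forcing.
- drain_top (a point): Middle of the top of the drain pot's mushroom plunger, facing up: steel, diameter 48, 114 above the bench when up. The pot (aluminium, diameter 68, on a foot of 90, 70 high) stands fixed at the left or the right of the station; the oiler stands on the other side.
- drain (a joint): Travel of the plunger, m: 0 up, 0.020 fully down on its stop. A spring resists with 6 N at the top and 14 N at the bottom and brings it up again.
- oiler_top (a point): Top of the oiler, a fixed amber-glass cup with a metal lid and a cross-bar, diameter 72, 106 high; not used.
- piston: Loose aluminium engine piston, diameter 82, 58 high, standing on the bench between the robot and the valve station; leave alone. Point on its underside.
- spanner: Loose steel spanner 160 long lying on the housing's lid along its rear edge, behind the vent lever; leave alone.
- screwdriver: Loose screwdriver 200 long on the left of the bench; leave alone.
- mug: Loose mug, diameter 80, 90 high, on the right of the bench; leave alone.
There are look-alikes about, which are no part of the job. Leave any pink look-alike of the part that bears drain_top alone.

How it is judged:
By the outcome, as a careful person would: the job done as asked, in the order asked, and still so for the second after the job is handed in, with the robot touching nothing.
It also fails if it takes over 72 s, if anything falls off the work surface, if the arm or the gripper's body presses on something with over 40 N, if the wrist force passes 120 N, or if a joint passes its speed limit or range.

ROBOT

A 6-joint arm with a two-finger parallel gripper is mounted at the origin on the work surface. World frame = base frame: x ahead of the robot, y to its left, z up, the work surface at z = 0. Lengths are in m, angles in rad, forces in N, time in s.
With the tool pointing down it reaches from about 0.375 to 0.975 m from the base axis. Payload 3.8 kg.
Tool frame: the origin (TCP) lies at the very end of the fingers, on their centre line; the grasp point (between the pads) lies 19 mm behind it (bot.grasp_offset is the distance from the TCP to the grasp point, in m); z points along the fingers, y is the line along which they close (so a half turn about z gives the same grasp; the last joint's range is limited). The gripper opens to 88 mm and grips with 3 to 60 N. Pads are 18 mm wide; open, the fingers measure 123 mm over their backs; the gripper's body (75 mm by 187 mm) begins 45 mm behind the grasp point.
Start: joints at [-1.23, 0.264, 1.604, -0, 1.274, -0.037], TCP at [0.249, -0.627, 0.201] pointing down, gripper open.
Joint ranges: [-2.63, 2.63], [-0.94, 2.18], [0.31, 2.57], [-1.31, 4.45], [0, 2.66], [-2.55, 2.55]. Speed limits (rad/s): [2.57, 2.57, 3.14, 3.14, 3.14, 3.14].

INTERFACE

Orientations are given as a unit quaternion [x, y, z, w].
In Python, from rig import bot gives the robot as it stands.
- The arm moves only by the tool apply_moves, never from a script. Its argument "rows" is a list of rows, each an object of numbers: "x", "y", "z": the shift along the tool's x, y, z in cm; "ax", "ay", "az": the turn, a rotation vector about the tool's x, y, z in rad; "jaw": the gripper's target within -1 to 1 (fully open at 1, half-way at 0, shut at -1). In form: [{"x": .., "y": .., "z": .., "ax": .., "ay": .., "az": .., "jaw": ..}, ...]. A call has 1 to 20 rows; each row shifts and turns the commanded pose from where the row before left it, along the tool's axes as they then stand; what a row does not reach is not made up. A row lasts 1/8 s, in which the tool goes at most 62.5 mm and 10.7 degrees, less where a joint would pass 70% of its speed; a pose out of reach is approached as far as the arm can. A call with a gripper value outside its range is refused whole. The fingers move at their own pace and stop on an object; "newtons" is the grip in N (left out, the last holds). Time passes only in rows, so rows that do not move let the fingers close. It gives the time, the measured TCP pose, the force, the opening and the grip force at its end, in the units of the state.
- bot.read_state(): the state, without advancing time (a new reading comes with each control period).
- bot.get_image(name): name is "scene" or "top" or "wrist"; returns a dict with "color" (400x640x3 uint8, red, green, blue), "camera_matrix" (3x3 intrinsics, pixels), "k1" (the pictures are not rectified: a ray, as slopes to the right and down, at radius r is drawn at 1 + k1 r^2 times it, then the intrinsics apply), "view" (4x4, takes a point from world to camera coordinates); the wrist camera has in their place "T_tool_cam" (4x4, takes a point from camera to tool coordinates, whose origin is the TCP and whose axes are the flange's). Camera axes: x right, y down, z forward; pixel columns grow to the right and rows downward; lengths in m; the calibration is good to about 2 mm. A picture is of the moment at which its call begins: read the wrist's pose just before it. There is no depth.
- bot.job_done(): hands the job in; it is judged then, once.
The state is a dict: "time": time; "q": joint angles; "qvel": joint speeds; "joint_torque": joint torques, N m; "tcp_pos": TCP position; "eef_rot": TCP orientation; "ft_force": force on the tool from outside, world axes, zero at the start; "torque": the same for the moment, N m; "grip_width": opening from 0.0 (shut) to 1.0 (fully open); "grasp_force": force on a finger pad.
Only numpy, scipy, OpenCV 4.12 (cv2) and the standard library are available. Lean on these libraries where they do the work, as an engineer would, in place of code of your own. Each camera call takes 0.05 s, during which the arm holds its last target. There are 200 camera calls.

## Working session

There is one attempt and no reset: what is moved stays moved. The work goes in short steps, Python scripts to look and compute and a tool call to move; the robot and the scene stay as the last step left them, time stands still between calls to the robot, and variables do not carry over. Pictures are saved under pics/ and viewed, at most 10 in all, crops included, and the job is handed in when it is done.

Besides the shell and the picture viewer there is one more tool, called after "Request:" as a command line: name --argument value ..., lists and objects as JSON in quotes. apply_moves: Moves the arm, as the interface text tells. Its arguments: {"type":"object","properties":{"rows":{"type":"array"},"newtons":{"type":"number"}},"required":["rows"]}

```bash
mkdir -p pics; ls; python3 - <<'E'
from rig import bot
import cv2,numpy as np
s=bot.read_state();print(s)
for n in("scene","top"):
    d=bot.get_image(n);cv2.imwrite(f"pics/{n}0.png",d["color"][...,::-1]);print(n,d["camera_matrix"].tolist(),d["k1"],np.round(d["view"],4).tolist())
E
```

```text
pics
{'time': 0.0, 'q': array([-1.22987842e+00,  2.64760817e-01,  1.60533096e+00, -1.24680968e-05,
        1.27370255e+00, -3.69284987e-02]), 'qvel': array([ 0.00039027,  0.00160231, -0.00127448, -0.00032835, -0.00123837,
        0.00059007]), 'joint_torque': array([-2.41966423e-03, -5.02111816e+01, -3.56875169e+01,  7.25148688e-02,
        2.93052255e-02, -1.90019505e-04]), 'tcp_pos': array([ 0.24873693, -0.62666284,  0.19940618]), 'eef_rot': array([ 9.82206090e-01,  1.87803049e-01, -1.72568171e-04, -1.08724362e-03]), 'ft_force': array([ 0.43652721, -0.13350933, -0.40935034]), 'torque': array([ 0.01187223,  0.03445905, -0.02342159]), 'grasp_force': 0.0, 'grip_width': 0.9970364280858304}
scene [[400.21160391241324, 0.0, 332.8148872921132], [0.0, 400.21160391241324, 199.27473758596216], [0.0, 0.0, 1.0]] -0.039437136070408496 [[0.0528, 0.9983, 0.0236, -0.0143], [0.5255, -0.0077, -0.8508, -0.2097], [-0.8492, 0.0573, -0.525, 1.775], [0.0, 0.0, 0.0, 1.0]]
top [[502.84870305513454, 0.0, 319.4194424308997], [0.0, 502.84870305513454, 198.36269256439044], [0.0, 0.0, 1.0]] -0.08171332820612852 [[-0.0221, -0.9997, -0.0119, 0.0266], [-0.9983, 0.0227, -0.0538, 0.5428], [0.054, 0.0106, -0.9985, 1.8069], [0.0, 0.0, 0.0, 1.0]]
```

View pics/top0.png

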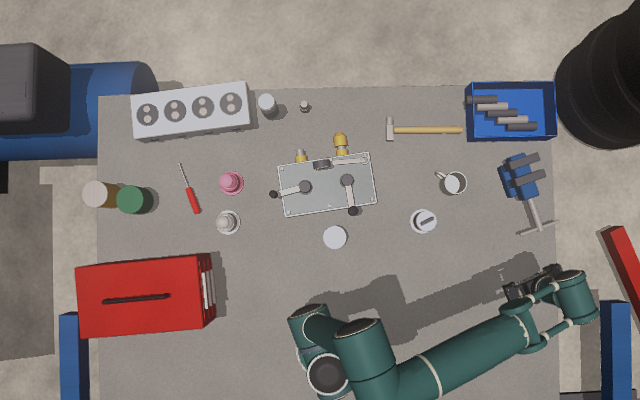

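View pics/scene0.png

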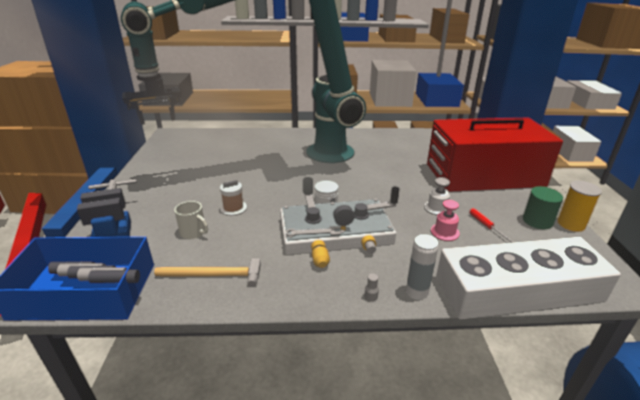

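The top view shows the supply handle at about (273,194) with its spindle at (305,187). The vent handle is at (353,211) with its spindle at (347,181). The grey drain pot is at (228,221), its pink look-alike at (231,182), the oiler at (424,221) and the piston at (335,237). In the scene view the supply handle is at (395,195), the vent handle at (308,186) and the grey pot at (440,190). Next I'll enlarge both views and triangulate.

```bash
cat > h.py <<'E'
import numpy as np,cv2
from scipy.spatial.transform import Rotation as R
def ray(d,uv,pose=None):
    K=np.array(d["camera_matrix"]);p=np.array([(uv[0]-K[0,2])/K[0,0],(uv[1]-K[1,2])/K[1,1]])
    s=p.copy()
    for _ in range(20): s=p/(1+d["k1"]*(s@s))
    if "view" in d: T=np.linalg.inv(np.array(d["view"]))
    else:
        W=np.eye(4);W[:3,:3]=R.from_quat(pose["eef_rot"]).as_matrix();W[:3,3]=pose["tcp_pos"];T=W@np.array(d["T_tool_cam"])
    return T[:3,3],T[:3,:3]@np.array([s[0],s[1],1.])
def onz(r,z): o,v=r; return o+v*(z-o[2])/v[2]
def tri(r1,r2):
    (a,u),(b,v)=r1,r2
    t=np.linalg.lstsq(np.c_[u,-v],b-a,rcond=None)[0]
    p,q=a+u*t[0],b+v*t[1]; return (p+q)/2,np.linalg.norm(p-q)
E
python3 - <<'E'
import cv2,numpy as np
t=cv2.imread('pics/top0.png')[140:250,205:405];s=cv2.imread('pics/scene0.png')[165:265,270:470]
t=cv2.resize(t,None,fx=4,fy=4,interpolation=cv2.INTER_CUBIC)[:300*2];s=cv2.resize(s,None,fx=4,fy=4,interpolation=cv2.INTER_CUBIC)
cv2.imwrite('pics/tc.png',t);cv2.imwrite('pics/sc.png',s)
E
```

```text
(no output)
```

View pics/tc.png

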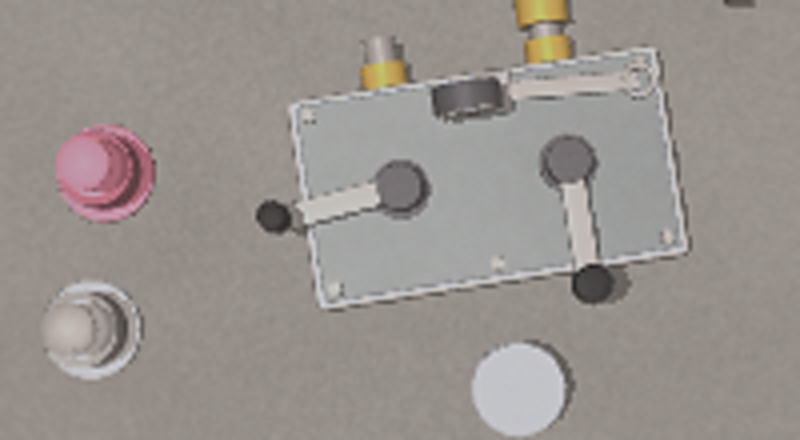

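View pics/sc.png

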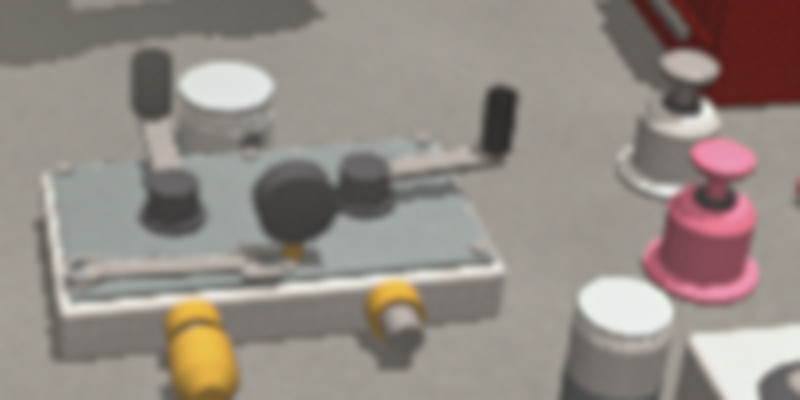

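The enlarged top view puts the supply handle top at crop (272,215), the vent handle at (592,283) and the grey drain plunger at (72,328). The lid corners are at (292,104), (655,48), (688,250) and (325,307). In the scene crop, the supply handle top is at (500,92), the vent handle top at (152,55) and the drain top at (690,67).

```bash
python3 - <<'E'
from rig import bot
from h import *
t=bot.get_image("top");s=bot.get_image("scene")
T=lambda p:ray(t,(205+p[0]/4-.4,140+p[1]/4-.4)); S=lambda p:ray(s,(270+p[0]/4-.4,165+p[1]/4-.4))
for n,a,b,z in(("sup",(272,215),(500,92),.139),("vent",(592,283),(152,55),.137),("drain",(72,328),(690,67),.114)):
    print(n,tri(T(a),S(b)),onz(T(a),z).round(4))
c=np.array([onz(T(p),.055)[:2] for p in((292,104),(655,48),(688,250),(325,307))]);print(c.round(3),c.mean(0))
y=(c[0]-c[1]+c[3]-c[2]);y/=np.linalg.norm(y);x=np.array([y[1],-y[0]]);print("yaw",np.arctan2(x[1],x[0]))
o=c.mean(0)
print("supax",o+.075*y,"ventax",o-.075*y,"supgrip",o+.185*y,"ventgrip",o-.075*y-.11*x)
E
```

```text
sup (array([0.55730903, 0.17221333, 0.13871829]), np.float64(0.002211052733525479)) [0.5571 0.1711 0.139 ]
vent (array([ 0.49356748, -0.096777  ,  0.1379071 ]), np.float64(0.0021536156772265515)) [ 0.4936 -0.0979  0.137 ]
drain (array([0.46639194, 0.35187828, 0.10909289]), np.float64(0.006459345576372032)) [0.4655 0.3477 0.114 ]
[[ 0.661  0.16 ]
 [ 0.704 -0.164]
 [ 0.523 -0.188]
 [ 0.48   0.134]] [ 0.59207149 -0.01437272]
yaw 0.1318397436608252
supax [0.58221213 0.0599764 ] ventax [ 0.60193085 -0.08872185] supgrip [0.56775173 0.16902179] ventgrip [ 0.49288546 -0.10318225]
```

Request:
apply_moves --rows '[{"az":-0.176},{"az":-0.176},{"az":-0.176},{"az":-0.176},{"az":-0.176},{"az":-0.176},{"az":-0.176},{"az":-0.176},{"jaw":0.3}]' --newtons 25

```text
invalid input
```

```bash
cat >> h.py <<'E'
def to_tool(s,target):  # world target point -> shift in tool axes, cm
    return R.from_quat(s["eef_rot"]).inv().apply(np.array(target)-s["tcp_pos"])*100
def yang(s): y=R.from_quat(s["eef_rot"]).as_matrix()[:,1]; return np.arctan2(y[1],y[0])
E
python3 - <<'E'
from rig import bot
from h import *
s=bot.read_state();print(s["tcp_pos"],s["q"],yang(s),to_tool(s,(.557,.171,.2)));print(R.from_quat(s["eef_rot"]).as_matrix().round(4))
d=bot.get_image("wrist");print(np.array(d["T_tool_cam"]).round(3),d["camera_matrix"])
E
```

```text
[ 0.24883056 -0.62691053  0.19986305] [-1.22989285e+00  2.64450860e-01  1.60487170e+00  2.94205431e-05
  1.27370970e+00 -3.69010255e-02] -1.1930004010882358 [ 58.07646757 -62.79660586   0.08129744]
[[ 9.295e-01  3.689e-01 -5.000e-04]
 [ 3.689e-01 -9.295e-01  1.400e-03]
 [ 1.000e-04 -1.400e-03 -1.000e+00]]
[[-0.    -0.959 -0.283  0.074]
 [ 1.    -0.    -0.     0.001]
 [-0.    -0.283  0.959 -0.184]
 [ 0.     0.     0.     1.   ]] [[280.07198836   0.         322.08015562]
 [  0.         280.07198836 197.70267369]
 [  0.           0.           1.        ]]
```

Request:
apply_moves --rows '[{"x":0,"y":0,"z":0,"ax":0,"ay":0,"az":-0.176,"jaw":0.3},{"x":0,"y":0,"z":0,"ax":0,"ay":0,"az":-0.176,"jaw":0.3},{"x":0,"y":0,"z":0,"ax":0,"ay":0,"az":-0.176,"jaw":0.3},{"x":0,"y":0,"z":0,"ax":0,"ay":0,"az":-0.176,"jaw":0.3},{"x":0,"y":0,"z":0,"ax":0,"ay":0,"az":-0.176,"jaw":0.3},{"x":0,"y":0,"z":0,"ax":0,"ay":0,"az":-0.176,"jaw":0.3},{"x":0,"y":0,"z":0,"ax":0,"ay":0,"az":-0.176,"jaw":0.3},{"x":0,"y":0,"z":0,"ax":0,"ay":0,"az":-0.176,"jaw":0.3}]' --newtons 25

```text
time: 1.25
tcp_pos: [0.2489, -0.6273, 0.2005]
eef_rot: [0.625, 0.781, 0.0, -0.0]
ft_force: [0.9, 0.1, -0.8]
grip_width: 0.654
grasp_force: 0.0
```

```bash
python3 - <<'E'
from rig import bot
from h import *
s=bot.read_state();print(s["time"],s["tcp_pos"],s["q"],yang(s),to_tool(s,(.557,.171,.2)))
E
```

```text
1.25 [ 0.24894689 -0.62727749  0.20051357] [-1.22990497e+00  2.63986997e-01  1.60424676e+00  1.59239959e-05
  1.27365847e+00 -1.45070702e+00] 0.2207973866454726 [71.1431616  47.54034919  0.07165836]
```

Request:
apply_moves --rows '[{"x":4.74,"y":3.17,"z":0,"ax":0,"ay":0,"az":0,"jaw":0.3},{"x":4.74,"y":3.17,"z":0,"ax":0,"ay":0,"az":0,"jaw":0.3},{"x":4.74,"y":3.17,"z":0,"ax":0,"ay":0,"az":0,"jaw":0.3},{"x":4.74,"y":3.17,"z":0,"ax":0,"ay":0,"az":0,"jaw":0.3},{"x":4.74,"y":3.17,"z":0,"ax":0,"ay":0,"az":0,"jaw":0.3},{"x":4.74,"y":3.17,"z":0,"ax":0,"ay":0,"az":0,"jaw":0.3},{"x":4.74,"y":3.17,"z":0,"ax":0,"ay":0,"az":0,"jaw":0.3},{"x":4.74,"y":3.17,"z":0,"ax":0,"ay":0,"az":0,"jaw":0.3},{"x":4.74,"y":3.17,"z":0,"ax":0,"ay":0,"az":0,"jaw":0.3},{"x":4.74,"y":3.17,"z":0,"ax":0,"ay":0,"az":0,"jaw":0.3},{"x":4.74,"y":3.17,"z":0,"ax":0,"ay":0,"az":0,"jaw":0.3},{"x":4.74,"y":3.17,"z":0,"ax":0,"ay":0,"az":0,"jaw":0.3},{"x":4.74,"y":3.17,"z":0,"ax":0,"ay":0,"az":0,"jaw":0.3},{"x":4.74,"y":3.17,"z":0,"ax":0,"ay":0,"az":0,"jaw":0.3},{"x":4.74,"y":3.17,"z":0,"ax":0,"ay":0,"az":0,"jaw":0.3},{"x":0,"y":0,"z":0,"ax":0,"ay":0,"az":0,"jaw":0.3},{"x":0,"y":0,"z":0,"ax":0,"ay":0,"az":0,"jaw":0.3}]'

```text
time: 3.38
tcp_pos: [0.5613, 0.1683, 0.2003]
eef_rot: [0.627, 0.779, -0.001, -0.0]
ft_force: [-0.3, -1.2, 1.1]
grip_width: 0.649
grasp_force: 0.0
```

```bash
python3 - <<'E'
from rig import bot
from h import *
s=bot.read_state();d=bot.get_image("wrist");cv2.imwrite("pics/w1.png",d["color"][...,::-1])
print(s["time"],s["tcp_pos"],s["q"],yang(s),s["ft_force"])
E
```

```text
3.375 [0.56134859 0.16831756 0.20027697] [ 2.49220183e-01  9.80162673e-02  1.79903486e+00 -6.64726042e-04
  1.24577582e+00  3.36426585e-02] 0.21578977242294536 [-0.31193712 -1.23705391  1.08900053]
```

View pics/w1.png

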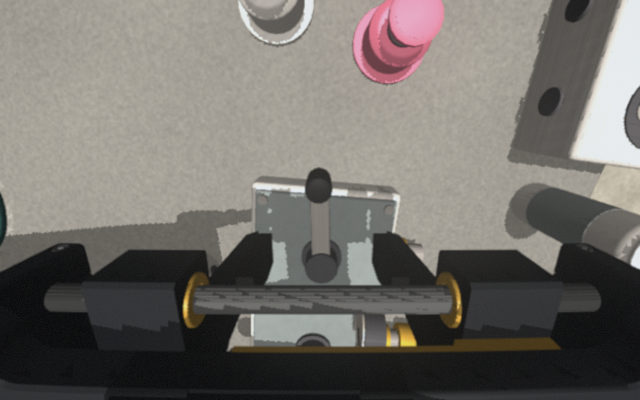

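The wrist view shows the supply handle's top face at about (319,189), its bar running straight down the image, and the spindle cap at about (322,260).

```bash
python3 - <<'E'
from rig import bot
from h import *
s=bot.read_state();d=bot.get_image("wrist")
p=onz(ray(d,(319,189),s),.139);print(p,onz(ray(d,(322,260),s),.1))
m=(d["color"].max(2)<70).astype(np.uint8);m[:160]=0;m[225:]=0
n,l,st,c=cv2.connectedComponentsWithStats(m);print([(x,c[i]) for i,x in enumerate(st.tolist()) if 250<x[0]<400 and x[4]>80])
print(to_tool(s,(p[0],p[1],.096)))
E
```

```text
[0.55750047 0.17533659 0.139     ] [0.57993961 0.08469848 0.1       ]
[([306, 168, 26, 34, 710], array([318.36901408, 185.1084507 ]))]
[ 0.83254156 -0.19709415 10.43978596]
```

Request:
apply_moves --rows '[{"x":0.6,"y":-0.2,"z":2.5,"ax":0,"ay":0,"az":0,"jaw":0.3},{"x":0,"y":0,"z":2.5,"ax":0,"ay":0,"az":0,"jaw":0.3},{"x":0,"y":0,"z":2.5,"ax":0,"ay":0,"az":0,"jaw":0.3},{"x":0,"y":0,"z":1.6,"ax":0,"ay":0,"az":0,"jaw":0.3},{"x":0,"y":0,"z":1.2,"ax":0,"ay":0,"az":0,"jaw":0.3},{"x":0,"y":0,"z":0,"ax":0,"ay":0,"az":0,"jaw":0.3}]'

```text
time: 4.22
tcp_pos: [0.5581, 0.1735, 0.0971]
eef_rot: [0.627, 0.779, -0.001, -0.0]
ft_force: [0.1, -0.2, -0.5]
grip_width: 0.651
grasp_force: 0.0
```

Request:
apply_moves --rows '[{"x":0,"y":0,"z":0,"ax":0,"ay":0,"az":0,"jaw":-1},{"x":0,"y":0,"z":0,"ax":0,"ay":0,"az":0,"jaw":-1},{"x":0,"y":0,"z":0,"ax":0,"ay":0,"az":0,"jaw":-1},{"x":0,"y":0,"z":0,"ax":0,"ay":0,"az":0,"jaw":-1},{"x":0,"y":0,"z":0,"ax":0,"ay":0,"az":0,"jaw":-1},{"x":0,"y":0,"z":0,"ax":0,"ay":0,"az":0,"jaw":-1},{"x":0,"y":0,"z":0,"ax":0,"ay":0,"az":0,"jaw":-1}]' --newtons 20

```text
time: 5.1
tcp_pos: [0.5588, 0.1743, 0.0981]
eef_rot: [0.627, 0.779, 0.0, 0.0]
ft_force: [-1.8, 0.9, 4.6]
grip_width: 0.272
grasp_force: 20.0
```

Request:
apply_moves --rows '[{"x":-0.05,"y":-1.1,"z":0,"ax":0,"ay":0,"az":-0.1,"jaw":-1},{"x":-0.05,"y":-1.1,"z":0,"ax":0,"ay":0,"az":-0.1,"jaw":-1},{"x":-0.05,"y":-1.1,"z":0,"ax":0,"ay":0,"az":-0.1,"jaw":-1},{"x":0,"y":0,"z":0,"ax":0,"ay":0,"az":0,"jaw":-1}]'

```text
time: 5.6
tcp_pos: [0.5277, 0.1624, 0.0981]
eef_rot: [0.504, 0.864, 0.0, 0.0]
ft_force: [-2.3, 0.1, 3.8]
grip_width: 0.273
grasp_force: 20.0
```

```bash
python3 - <<'E'
from rig import bot
from h import *
s=bot.read_state();print(s["tcp_pos"],yang(s),s["torque"],R.from_quat(s["eef_rot"]).inv().apply(s["ft_force"]))
E
```

```text
[0.52767037 0.1624236  0.09813005] 0.5146519715722926 [0.03424331 0.10585871 0.00245402] [ 1.18727462 -1.97687207 -3.81689038]
```

Request:
apply_moves --rows '[{"x":-0.05,"y":-1.1,"z":0,"ax":0,"ay":0,"az":-0.1,"jaw":-1},{"x":-0.05,"y":-1.1,"z":0,"ax":0,"ay":0,"az":-0.1,"jaw":-1},{"x":-0.05,"y":-1.1,"z":0,"ax":0,"ay":0,"az":-0.1,"jaw":-1},{"x":-0.05,"y":-1.1,"z":0,"ax":0,"ay":0,"az":-0.1,"jaw":-1},{"x":-0.05,"y":-1.1,"z":0,"ax":0,"ay":0,"az":-0.1,"jaw":-1},{"x":-0.05,"y":-1.1,"z":0,"ax":0,"ay":0,"az":-0.1,"jaw":-1},{"x":-0.05,"y":-1.1,"z":0,"ax":0,"ay":0,"az":-0.1,"jaw":-1},{"x":-0.05,"y":-1.1,"z":0,"ax":0,"ay":0,"az":-0.1,"jaw":-1},{"x":0,"y":0,"z":0,"ax":0,"ay":0,"az":0,"jaw":-1}]'

```text
time: 6.72
tcp_pos: [0.4758, 0.0942, 0.0981]
eef_rot: [0.129, 0.992, -0.0, 0.001]
ft_force: [-0.2, -1.1, 4.4]
grip_width: 0.274
grasp_force: 20.0
```

```bash
cat > st.py <<'E'
from rig import bot
from h import *
s=bot.read_state();print(s["time"],s["tcp_pos"].round(4),"yang",round(yang(s),3),"Ftool",R.from_quat(s["eef_rot"]).inv().apply(s["ft_force"]).round(2),"tq",s["torque"].round(2),s["grip_width"])
a=np.array([.5822,.060]);v=s["tcp_pos"][:2]-a;print("lever angle",np.arctan2(v[1],v[0])-np.pi/2-.132,np.linalg.norm(v))
E
python3 st.py
```

```text
6.725 [0.4758 0.0942 0.0981] yang 1.312 Ftool [-0.13 -1.11 -4.41] tq [-0.08 -0.02 -0.01] 0.27432166344587056
lever angle 1.127674407065459 0.11178933823561356
```

Angle is about 1.13–1.18. From here I go slowly, feeling for the stop.

Request:
apply_moves --rows '[{"x":-0.01,"y":-0.55,"z":0,"ax":0,"ay":0,"az":-0.05,"jaw":-1},{"x":-0.01,"y":-0.55,"z":0,"ax":0,"ay":0,"az":-0.05,"jaw":-1},{"x":-0.01,"y":-0.44,"z":0,"ax":0,"ay":0,"az":-0.04,"jaw":-1},{"x":0,"y":0,"z":0,"ax":0,"ay":0,"az":0,"jaw":-1}]'

```text
time: 7.22
tcp_pos: [0.4731, 0.0797, 0.0981]
eef_rot: [0.059, 0.998, -0.0, 0.001]
ft_force: [-0.2, -1.5, 5.5]
grip_width: 0.272
grasp_force: 20.0
```

```bash
python3 st.py
```

```text
7.225 [0.4731 0.0797 0.0981] yang 1.452 Ftool [ 0.03 -1.48 -5.48] tq [-0.11 -0.18 -0.02] 0.27184949126572466
lever angle 1.2605490903713155 0.1108297628632167
```

Request:
apply_moves --rows '[{"x":0,"y":-0.33,"z":0,"ax":0,"ay":0,"az":-0.03,"jaw":-1},{"x":0,"y":-0.33,"z":0,"ax":0,"ay":0,"az":-0.03,"jaw":-1},{"x":0,"y":0,"z":0,"ax":0,"ay":0,"az":0,"jaw":-1}]'

```text
time: 7.6
tcp_pos: [0.4725, 0.0729, 0.0981]
eef_rot: [0.028, 1.0, -0.0, 0.001]
ft_force: [2.3, -0.9, 3.8]
grip_width: 0.279
grasp_force: 20.0
```

```bash
python3 st.py
```

```text
7.6 [0.4725 0.0729 0.0981] yang 1.515 Ftool [-2.32 -0.82 -3.76] tq [-0.01 -0.54  0.1 ] 0.2790587321064746
lever angle 1.3219811914735708 0.11042544743656471
```

Request:
apply_moves --rows '[{"x":0,"y":-0.33,"z":0,"ax":0,"ay":0,"az":-0.03,"jaw":-1},{"x":0,"y":-0.33,"z":0,"ax":0,"ay":0,"az":-0.03,"jaw":-1},{"x":0,"y":0,"z":0,"ax":0,"ay":0,"az":0,"jaw":-1}]'

```text
time: 7.98
tcp_pos: [0.4723, 0.0661, 0.0981]
eef_rot: [-0.002, 1.0, -0.0, 0.001]
ft_force: [4.9, 0.4, 2.7]
grip_width: 0.272
grasp_force: 20.0
```

```bash
python3 st.py
```

```text
7.975 [0.4723 0.0661 0.0981] yang 1.575 Ftool [-4.9   0.38 -2.71] tq [-0.05 -0.99  0.  ] 0.2721428146703845
lever angle 1.3835424443093398 0.11003262789151504
```

Request:
apply_moves --rows '[{"x":-0.12,"y":-0.22,"z":0,"ax":0,"ay":0,"az":-0.02,"jaw":-1},{"x":-0.05,"y":-0.22,"z":0,"ax":0,"ay":0,"az":-0.02,"jaw":-1},{"x":0,"y":0,"z":0,"ax":0,"ay":0,"az":0,"jaw":-1}]'

```text
time: 8.35
tcp_pos: [0.4724, 0.0618, 0.098]
eef_rot: [-0.022, 1.0, -0.0, -0.001]
ft_force: [0.3, -0.1, 8.6]
grip_width: 0.277
grasp_force: 20.0
```

```bash
python3 st.py
```

```text
8.35 [0.4724 0.0618 0.098 ] yang 1.615 Ftool [-0.29 -0.11 -8.6 ] tq [ 0.06 -0.28  0.01] 0.27682566011928816
lever angle 1.422036963255978 0.10980394015597567
```

Request:
apply_moves --rows '[{"x":-0.01,"y":-0.22,"z":0,"ax":0,"ay":0,"az":-0.02,"jaw":-1},{"x":-0.01,"y":-0.22,"z":0,"ax":0,"ay":0,"az":-0.02,"jaw":-1},{"x":0,"y":0,"z":0,"ax":0,"ay":0,"az":0,"jaw":-1}]'

```text
time: 8.72
tcp_pos: [0.4727, 0.0575, 0.098]
eef_rot: [-0.042, 0.999, -0.0, -0.001]
ft_force: [-0.7, 0.5, 8.4]
grip_width: 0.275
grasp_force: 20.0
```

```bash
python3 st.py
```

```text
8.725 [0.4727 0.0575 0.098 ] yang 1.655 Ftool [ 0.7   0.55 -8.42] tq [ 0.1  -0.16  0.04] 0.27478898724627987
lever angle -4.821603072872364 0.10948235642474986
```

Request:
apply_moves --rows '[{"x":-0.01,"y":-0.22,"z":0,"ax":0,"ay":0,"az":-0.02,"jaw":-1},{"x":-0.01,"y":-0.22,"z":0,"ax":0,"ay":0,"az":-0.02,"jaw":-1},{"x":0,"y":0,"z":0,"ax":0,"ay":0,"az":0,"jaw":-1}]'

```text
time: 9.1
tcp_pos: [0.4732, 0.0531, 0.098]
eef_rot: [-0.062, 0.998, -0.0, -0.001]
ft_force: [-0.2, 0.9, 9.1]
grip_width: 0.274
grasp_force: 20.0
```

```bash
python3 st.py
```

```text
9.1 [0.4732 0.0531 0.098 ] yang 1.695 Ftool [ 0.14  0.88 -9.1 ] tq [ 0.09 -0.11  0.02] 0.2740844649042952
lever angle -4.781569440633582 0.10921402051475093
```

Request:
apply_moves --rows '[{"x":-0.01,"y":-0.22,"z":0,"ax":0,"ay":0,"az":-0.02,"jaw":-1},{"x":0,"y":0,"z":0,"ax":0,"ay":0,"az":0,"jaw":-1}]'

```text
time: 9.35
tcp_pos: [0.4735, 0.051, 0.098]
eef_rot: [-0.072, 0.997, 0.0, -0.001]
ft_force: [-0.1, -0.0, 8.2]
grip_width: 0.27
grasp_force: 20.0
```

```bash
python3 st.py
```

```text
9.35 [0.4735 0.051  0.098 ] yang 1.716 Ftool [ 0.15  0.02 -8.19] tq [ 0.13 -0.08  0.05] 0.27037964421977834
lever angle -4.761742494567258 0.10904392012960583
```

Still free at 1.52, so I continue.

Request:
apply_moves --rows '[{"x":-0.01,"y":-0.22,"z":0,"ax":0,"ay":0,"az":-0.02,"jaw":-1},{"x":-0.01,"y":-0.22,"z":0,"ax":0,"ay":0,"az":-0.02,"jaw":-1},{"x":0,"y":0,"z":0,"ax":0,"ay":0,"az":0,"jaw":-1}]'

```text
time: 9.72
tcp_pos: [0.4742, 0.0467, 0.098]
eef_rot: [-0.092, 0.996, 0.0, -0.001]
ft_force: [-0.6, 0.7, 9.7]
grip_width: 0.272
grasp_force: 20.0
```

```bash
python3 st.py
```

```text
9.725 [0.4742 0.0467 0.098 ] yang 1.755 Ftool [ 0.53  0.78 -9.69] tq [ 0.09 -0.06  0.04] 0.27187129839171714
lever angle -4.721382926482489 0.10879901423593571
```

Request:
apply_moves --rows '[{"x":-0.01,"y":-0.22,"z":0,"ax":0,"ay":0,"az":-0.02,"jaw":-1},{"x":-0.01,"y":-0.22,"z":0,"ax":0,"ay":0,"az":-0.02,"jaw":-1},{"x":0,"y":0,"z":0,"ax":0,"ay":0,"az":0,"jaw":-1}]'

```text
time: 10.1
tcp_pos: [0.4752, 0.0423, 0.098]
eef_rot: [-0.112, 0.994, 0.0, -0.001]
ft_force: [-2.1, 0.3, 8.5]
grip_width: 0.277
grasp_force: 20.0
```

```bash
python3 st.py
```

```text
10.1 [0.4752 0.0423 0.098 ] yang 1.796 Ftool [ 2.04  0.78 -8.5 ] tq [0.09 0.03 0.05] 0.2766679669129336
lever angle -4.680867800833047 0.10847385087828382
```

Request:
apply_moves --rows '[{"x":0.04,"y":-0.22,"z":0,"ax":0,"ay":0,"az":-0.02,"jaw":-1},{"x":0.01,"y":-0.22,"z":0,"ax":0,"ay":0,"az":-0.02,"jaw":-1},{"x":0,"y":0,"z":0,"ax":0,"ay":0,"az":0,"jaw":-1}]'

```text
time: 10.48
tcp_pos: [0.4763, 0.0381, 0.098]
eef_rot: [-0.132, 0.991, 0.0, -0.001]
ft_force: [0.1, 0.5, 7.9]
grip_width: 0.276
grasp_force: 20.0
```

```bash
python3 st.py
```

```text
10.475 [0.4763 0.0381 0.098 ] yang 1.835 Ftool [-0.23  0.44 -7.94] tq [ 0.15 -0.21  0.06] 0.2757566857651863
lever angle -4.64040915998927 0.10817385888139666
```

Request:
apply_moves --rows '[{"x":0.01,"y":-0.22,"z":0,"ax":0,"ay":0,"az":-0.02,"jaw":-1},{"x":0,"y":0,"z":0,"ax":0,"ay":0,"az":0,"jaw":-1}]'

```text
time: 10.72
tcp_pos: [0.4766, 0.0368, 0.098]
eef_rot: [-0.142, 0.99, 0.001, -0.001]
ft_force: [-0.4, 4.3, 7.5]
grip_width: 0.274
grasp_force: 20.0
```

```bash
python3 st.py
```

```text
10.725 [0.4766 0.0368 0.098 ] yang 1.855 Ftool [-0.85  4.29 -7.53] tq [ 0.62 -0.23 -0.06] 0.27393668855625647
lever angle -4.627980792155258 0.10808523121146098
```

Request:
apply_moves --rows '[{"x":0,"y":-0.15,"z":0,"ax":0,"ay":0,"az":-0.01,"jaw":-1},{"x":0,"y":0,"z":0,"ax":0,"ay":0,"az":0,"jaw":-1}]'

```text
time: 10.98
tcp_pos: [0.4768, 0.0361, 0.098]
eef_rot: [-0.146, 0.989, 0.002, -0.001]
ft_force: [0.7, 5.8, 7.8]
grip_width: 0.272
grasp_force: 20.0
```

```bash
python3 st.py
```

```text
10.975 [0.4768 0.0361 0.098 ] yang 1.865 Ftool [-2.35  5.41 -7.83] tq [ 1.03 -0.09 -0.1 ] 0.2720330228959932
lever angle -4.621329317661049 0.10806574236156603
```

Request:
apply_moves --rows '[{"x":0,"y":-0.15,"z":0,"ax":0,"ay":0,"az":-0.01,"jaw":-1},{"x":0,"y":0,"z":0,"ax":0,"ay":0,"az":0,"jaw":-1}]'

```text
time: 11.22
tcp_pos: [0.4771, 0.0353, 0.098]
eef_rot: [-0.151, 0.989, 0.002, -0.001]
ft_force: [-0.5, 6.9, 8.8]
grip_width: 0.278
grasp_force: 20.0
```

```bash
python3 st.py
```

```text
11.225 [0.4771 0.0353 0.098 ] yang 1.874 Ftool [-1.59  6.78 -8.78] tq [ 1.39 -0.02 -0.05] 0.2778177112295256
lever angle -4.613604397119293 0.10800494921771384
```

Request:
apply_moves --rows '[{"x":0,"y":-0.2,"z":0,"ax":0,"ay":0,"az":-0.01,"jaw":-1},{"x":0,"y":-0.2,"z":0,"ax":0,"ay":0,"az":-0.01,"jaw":-1},{"x":0,"y":0,"z":0,"ax":0,"ay":0,"az":0,"jaw":-1}]'

```text
time: 11.6
tcp_pos: [0.4777, 0.0331, 0.0979]
eef_rot: [-0.161, 0.987, 0.004, -0.001]
ft_force: [-1.6, 13.4, 9.9]
grip_width: 0.272
grasp_force: 20.0
```

```bash
python3 st.py
```

```text
11.6 [0.4777 0.0331 0.0979] yang 1.894 Ftool [-2.69 13.33 -9.82] tq [2.28 0.23 0.  ] 0.2717015724152846
lever angle -4.592434144243148 0.10786430108901142
```

Request:
apply_moves --rows '[{"x":0,"y":-0.2,"z":0,"ax":0,"ay":0,"az":-0.01,"jaw":-1},{"x":0,"y":0,"z":0,"ax":0,"ay":0,"az":0,"jaw":-1}]'

```text
time: 11.85
tcp_pos: [0.4781, 0.0321, 0.0979]
eef_rot: [-0.165, 0.986, 0.005, -0.001]
ft_force: [-3.0, 16.8, 10.5]
grip_width: 0.275
grasp_force: 20.0
```

```bash
python3 st.py
```

```text
11.85 [0.4781 0.0321 0.0979] yang 1.903 Ftool [ -2.59  16.93 -10.35] tq [ 2.77  0.32 -0.02] 0.2752900863354193
lever angle -4.58276492461451 0.10779807933431282
```

Request:
apply_moves --rows '[{"x":0,"y":0,"z":0,"ax":0,"ay":0,"az":0,"jaw":0.0},{"x":0,"y":0,"z":0,"ax":0,"ay":0,"az":0,"jaw":0.0},{"x":0,"y":0,"z":0,"ax":0,"ay":0,"az":0,"jaw":0.0},{"x":0,"y":0,"z":-3,"ax":0,"ay":0,"az":0,"jaw":0.0},{"x":0,"y":0,"z":-4,"ax":0,"ay":0,"az":0,"jaw":0.3},{"x":0,"y":0,"z":-3,"ax":0,"ay":0,"az":0,"jaw":0.3},{"x":0,"y":0,"z":0,"ax":0,"ay":0,"az":0,"jaw":0.3}]'

```text
time: 12.72
tcp_pos: [0.4809, 0.0269, 0.1993]
eef_rot: [-0.166, 0.986, -0.001, 0.001]
ft_force: [0.4, -0.6, 0.0]
grip_width: 0.652
grasp_force: 0.0
```

```bash
python3 st.py; python3 - <<'E'
from rig import bot
from h import *
s=bot.read_state();d=bot.get_image("wrist");cv2.imwrite("pics/w2.png",d["color"][...,::-1]); print(s["q"],to_tool(s,(.493,-.098,.2)))
E
```

```text
12.725 [0.4809 0.0269 0.1993] yang 1.905 Ftool [-0.22 -0.69 -0.03] tq [ 0.08 -0.09 -0.02] 0.6516760778770806
lever angle -4.528976322830188 0.10658935577554302
[ 4.75529637e-03 -1.08859692e-01  2.00668968e+00 -7.03815949e-04
  1.24144610e+00 -1.89987214e+00] [  2.95017983 -12.20070421  -0.06028874]
```

View pics/w2.png

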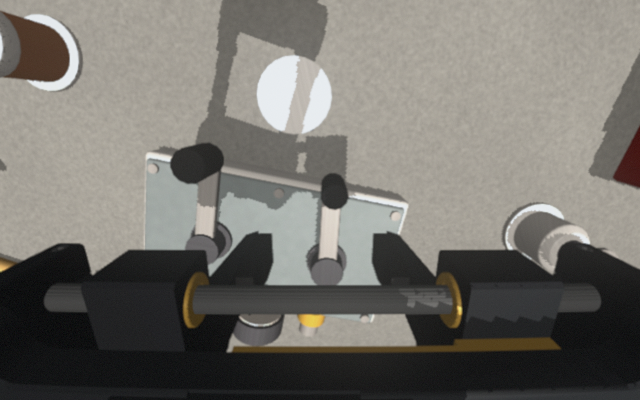

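The wrist view shows the supply handle (334,193) pointing to the robot, and the vent handle top at about (189,165). I'll turn the tool round and go over the vent handle.

```bash
python3 - <<'E'
from rig import bot
from h import *
s=bot.read_state();d=bot.get_image("wrist")
print("sup",onz(ray(d,(334,193),s),.139),"vent",onz(ray(d,(189,165),s),.137))
print("supax",onz(ray(d,(327,262),s),.1),"ventax",onz(ray(d,(205,243),s),.1))
E
```

```text
sup [0.47143489 0.03467842 0.139     ] vent [ 0.48970581 -0.09481243  0.137     ]
supax [0.55926779 0.05964352 0.1       ] ventax [ 0.58161257 -0.07538726  0.1       ]
```

Request:
apply_moves --rows '[{"x":0,"y":0,"z":0,"ax":0,"ay":0,"az":0.186,"jaw":0.4},{"x":0,"y":0,"z":0,"ax":0,"ay":0,"az":0.186,"jaw":0.4},{"x":0,"y":0,"z":0,"ax":0,"ay":0,"az":0.186,"jaw":0.4},{"x":0,"y":0,"z":0,"ax":0,"ay":0,"az":0.186,"jaw":0.4},{"x":0,"y":0,"z":0,"ax":0,"ay":0,"az":0.186,"jaw":0.4},{"x":0,"y":0,"z":0,"ax":0,"ay":0,"az":0.186,"jaw":0.4},{"x":0,"y":0,"z":0,"ax":0,"ay":0,"az":0.186,"jaw":0.4},{"x":0,"y":0,"z":0,"ax":0,"ay":0,"az":0.186,"jaw":0.4},{"x":0,"y":0,"z":0,"ax":0,"ay":0,"az":0.186,"jaw":0.4},{"x":0,"y":0,"z":0,"ax":0,"ay":0,"az":0.186,"jaw":0.4},{"x":0,"y":0,"z":0,"ax":0,"ay":0,"az":0.186,"jaw":0.4},{"x":0,"y":0,"z":0,"ax":0,"ay":0,"az":0.186,"jaw":0.4},{"x":0,"y":0,"z":0,"ax":0,"ay":0,"az":0.186,"jaw":0.4},{"x":0,"y":0,"z":0,"ax":0,"ay":0,"az":0.186,"jaw":0.4},{"x":0,"y":0,"z":0,"ax":0,"ay":0,"az":0.186,"jaw":0.4},{"x":0,"y":0,"z":0,"ax":0,"ay":0,"az":0.186,"jaw":0.4},{"x":0,"y":0,"z":0,"ax":0,"ay":0,"az":0.186,"jaw":0.4},{"x":0,"y":0,"z":0,"ax":0,"ay":0,"az":0.186,"jaw":0.4},{"x":0,"y":0,"z":0,"ax":0,"ay":0,"az":0,"jaw":0.4}]'

```text
time: 15.2
tcp_pos: [0.4784, 0.0273, 0.1952]
eef_rot: [0.998, 0.065, -0.002, -0.0]
ft_force: [0.1, -0.2, 0.3]
grip_width: 0.704
grasp_force: 0.0
```

```bash
python3 st.py; python3 - <<'E'
from rig import bot
from h import *
s=bot.read_state(); print(s["q"],to_tool(s,(.494,-.098,.2)))
E
```

```text
15.2 [0.4784 0.0273 0.1952] yang -1.441 Ftool [ 0.04  0.22 -0.26] tq [0.01 0.02 0.01] 0.7035934877043023
lever angle -4.538952440575718 0.1088651256829375
[ 5.11677052e-03 -1.05604099e-01  2.01141337e+00 -2.37141900e-04
  1.24050673e+00  1.44621872e+00] [-0.07377875 12.62303554 -0.48428915]
```

Request:
apply_moves --rows '[{"x":0,"y":4.2,"z":0,"ax":0,"ay":0,"az":0,"jaw":0.4},{"x":0,"y":4.2,"z":0,"ax":0,"ay":0,"az":0,"jaw":0.4},{"x":0,"y":4.2,"z":0,"ax":0,"ay":0,"az":0,"jaw":0.4},{"x":0,"y":0,"z":0,"ax":0,"ay":0,"az":0,"jaw":0.4},{"x":0,"y":0,"z":2.5,"ax":0,"ay":0,"az":0,"jaw":0.4},{"x":0,"y":0,"z":0,"ax":0,"ay":0,"az":0,"jaw":0.4}]'

```text
time: 15.95
tcp_pos: [0.4936, -0.0962, 0.1698]
eef_rot: [0.998, 0.065, -0.003, -0.001]
ft_force: [-0.6, 0.3, -0.7]
grip_width: 0.706
grasp_force: 0.0
```

```bash
python3 st.py; python3 - <<'E'
from rig import bot
from h import *
s=bot.read_state();d=bot.get_image("wrist");cv2.imwrite("pics/w3.png",d["color"][...,::-1])
print(to_tool(s,(.493,-.097,.096)))
E
```

```text
15.95 [ 0.4936 -0.0962  0.1698] yang -1.441 Ftool [-0.51 -0.4   0.72] tq [ 0.    0.01 -0.03] 0.7058903948193606
lever angle -3.7892374408697855 0.17960037112675103
[-0.03024343  0.08581183  7.38189792]
```

View pics/w3.png

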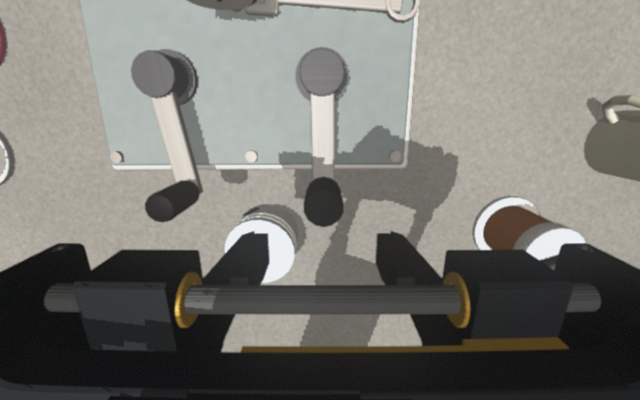

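The vent handle sits centred between the fingers at about (323,205), and its bar is aligned with the tool. I descend, grip and test.

Request:
apply_moves --rows '[{"x":0,"y":0.1,"z":2.5,"ax":0,"ay":0,"az":0,"jaw":0.4},{"x":0,"y":0,"z":2.5,"ax":0,"ay":0,"az":0,"jaw":0.4},{"x":0,"y":0,"z":1.4,"ax":0,"ay":0,"az":0,"jaw":0.4},{"x":0,"y":0,"z":0.9,"ax":0,"ay":0,"az":0,"jaw":0.4},{"x":0,"y":0,"z":0,"ax":0,"ay":0,"az":0,"jaw":-1},{"x":0,"y":0,"z":0,"ax":0,"ay":0,"az":0,"jaw":-1},{"x":0,"y":0,"z":0,"ax":0,"ay":0,"az":0,"jaw":-1},{"x":0,"y":0,"z":0,"ax":0,"ay":0,"az":0,"jaw":-1},{"x":0,"y":0,"z":0,"ax":0,"ay":0,"az":0,"jaw":-1},{"x":0,"y":0,"z":0,"ax":0,"ay":0,"az":0,"jaw":-1}]'

```text
time: 17.25
tcp_pos: [0.4964, -0.0985, 0.0998]
eef_rot: [0.998, 0.064, 0.0, 0.0]
ft_force: [0.1, -0.5, 0.7]
grip_width: 0.043
grasp_force: 0.0
```

```bash
sed -i '/^a=/d' st.py; cat >> st.py <<'E'
for a,b in(((.5822,.060),np.pi/2),((.6019,-.0887),np.pi)):
    v=s["tcp_pos"][:2]-a;print((np.arctan2(v[1],v[0])-b-.132+np.pi)%(2*np.pi)-np.pi,np.linalg.norm(v))
E
python3 st.py
```

```text
17.25 [ 0.4964 -0.0985  0.0998] yang -1.443 Ftool [ 0.05  0.52 -0.69] tq [0.05 0.03 0.03] 0.04255344620674343
2.5134016929012795 0.18027336718962939
-0.03908776025069294 0.10598154609772459
```

```bash
python3 - <<'E'
from rig import bot
from h import *
d=bot.get_image("wrist");cv2.imwrite("pics/w4.png",d["color"][...,::-1])
t=bot.get_image("top");a=cv2.resize(t["color"][150:250,255:405,::-1],None,fx=4,fy=4);cv2.imwrite("pics/t4.png",a)
E
```

```text
(no output)
```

View pics/w4.png

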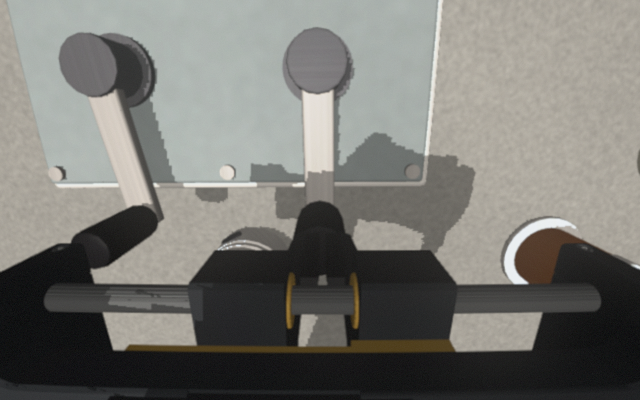

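The gripper closed past the handle: the handle's base edge is at about (320,203), on the spindle side of the fingers. I'll compute where it really stands.

```bash
python3 - <<'E'
from rig import bot
from h import *
s=bot.read_state();d=bot.get_image("wrist")
print("inner base edge",onz(ray(d,(320,203),s),.085),"ax",onz(ray(d,(315,60),s),.1),onz(ray(d,(315,60),s),.105))
s3=dict(s);s3["tcp_pos"]=np.array([.4936,-.0962,.1698])
print("w3 top",onz(ray(d,(323,206),s3),.137),"inner base",onz(ray(d,(323,178),s3),.085),"bottom edge",onz(ray(d,(323,227),s3),.137),"ax",onz(ray(d,(321,72),s3),.105))
print(d["T_tool_cam"])
E
```

```text
inner base edge [ 0.5072924  -0.09601773  0.085     ] ax [ 0.60074162 -0.08133351  0.1       ] [ 0.59988923 -0.08155936  0.105     ]
w3 top [ 0.49667454 -0.09704585  0.137     ] inner base [ 0.50839962 -0.09569923  0.085     ] bottom edge [ 0.47846677 -0.09939401  0.137     ] ax [ 0.60074337 -0.08207726  0.105     ]
[[-4.50630547e-04 -9.59208291e-01 -2.82699933e-01  7.37267085e-02]
 [ 9.99999896e-01 -4.51974813e-04 -6.04616799e-05  5.02509423e-04]
 [-6.97779047e-05 -2.82699931e-01  9.59208395e-01 -1.83526290e-01]
 [ 0.00000000e+00  0.00000000e+00  0.00000000e+00  1.00000000e+00]]
```

View pics/t4.png

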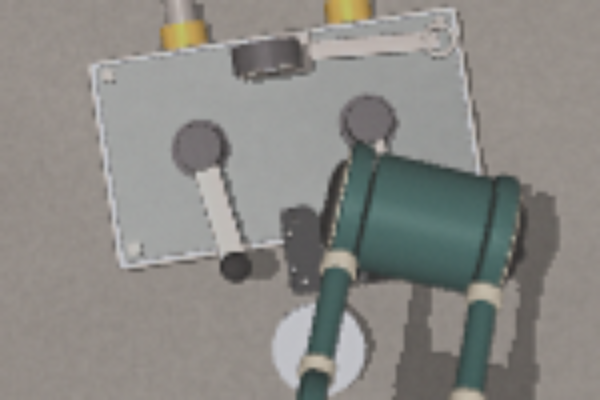

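```bash
python3 - <<'E'
import cv2
w=cv2.imread('pics/w4.png',0)
for v in range(190,340,5): print(v,' '.join('%3d'%w[v,u] for u in range(256,392,5)))
from rig import bot
s=bot.read_state();print(s["grip_width"],s["grasp_force"],s["time"],s["tcp_pos"])
E
```

```text
190 165 166 164 168 118 110 107 108 105 105 119 132 130 130 135 131 108 105 107 104 105 106 100 102 107 107 103 107
195 169 169 168 172 111 105 110 108 104 109 116 134 130 131 134 131 107 102 110 106 109 105 105 107 107 107 108 108
200 169 169 164 162 114 112 111 109 107 105 115 133 121 105 131 132 106 108 108 105 106 108 102 106 105 103 105 104
205 166 161 165 163 119 103 107 105 107 107  72  39  40  38  39  43 106 105 104 107 107 106 108 105 105 107 106 108
210 163 170 165 169 116 104 107 105 104  61  39  38  38  36  37  35  33 108 105 105 106 102 105 106 105 106 106 104
215 167 165 161 165 136 106 104 102 107  36  39  37  38  35  36  36  35  79 107 104 104 105 104 106 103 107 106 105
220 159 166 161 161 166 156 165 162 136  38  36  36  34  34  35  36  34  35 105 102 110 162 109 110 116 110 108 106
225 163 161 164 160 164 163 160 164  73  36  33  35  33  33  31  33  31  30 105 103 138 161 160 164 165 163 164 161
230  98  98 100 106 122 163 165 163  33  33  36  39  38  37  41  38  29  32 102 105 163 170 168 162 160 161 162 157
235  93  97 100  96  97 106 146 164  35  35  33  33  32 
[... 1747 characters left out ...]
  71  69  69  72  71 110  41  37  35  39  40  38  40
315  36  37  38  37  38  38  80  61  33 116 160 159 106 101  97  98  96  98  32  51 111  35  38  38  39  37  35  34
320  35  36  37  35  36  36  71  69  22 160 170 159 118  99 103 101 100 101  23  43 110  38  38  37  36  39  36  39
325  38  36  37  38  36  36  44  72  26 166 168 165 105 100 102 104 106 103  24  30 101  37  37  38  37  38  38  37
330  37  35  39  40  36  39  24  25  22 169 163 161 103 101  99 102  99 100  39  22  19  37  40  40  36  37  37  37
335  35  35  38  36  38  35  24  23  20 167 168 103  99 101 103 106 106 105  55  22  19  37  36  36  34  35  38  35
0.004470093506623309 0.0 17.4 [ 0.49633454 -0.09852554  0.09969308]
```

```bash
python3 - <<'E'
from rig import bot
from h import *
w=bot.get_image("wrist")["color"][185:335,240:400,::-1]; s=bot.get_image("scene")["color"][150:240,270:390,::-1]
g=lambda a,h,k:cv2.resize(np.clip((a/255.)**k*255,0,255).astype(np.uint8),(400,h),interpolation=cv2.INTER_CUBIC)
o=np.zeros((375,800,3),np.uint8);a=g(w,375,.5);b=g(s,300,.7);o[:375,:400]=a;o[:300,400:]=b;cv2.imwrite("pics/c5.png",o)
E
```

```text
(no output)
```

View pics/c5.png

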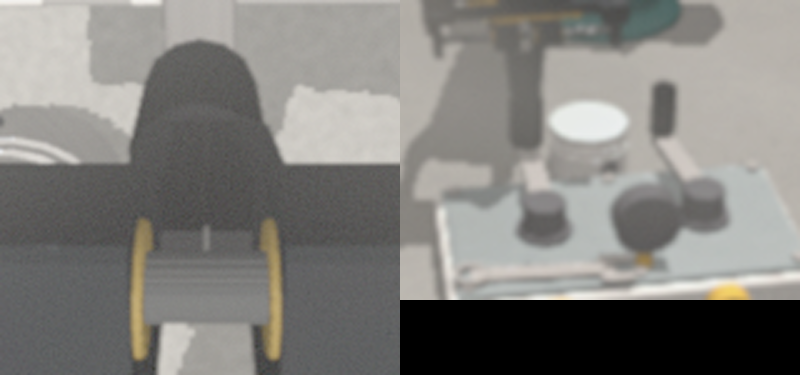

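The picture shows the vent handle (left half, arch at about (200,45)–(270,160)) exactly where the closed fingers should be, with no grip force. I'll open again and check.

Request:
apply_moves --rows '[{"x":0,"y":0,"z":0,"ax":0,"ay":0,"az":0,"jaw":0.2},{"x":0,"y":0,"z":0,"ax":0,"ay":0,"az":0,"jaw":0.2},{"x":0,"y":0,"z":0,"ax":0,"ay":0,"az":0,"jaw":0.2},{"x":0,"y":0,"z":0,"ax":0,"ay":0,"az":0,"jaw":0.2},{"x":0,"y":0,"z":0,"ax":0,"ay":0,"az":0,"jaw":0.2}]'

```text
time: 18.12
tcp_pos: [0.4964, -0.0985, 0.0997]
eef_rot: [0.998, 0.064, -0.0, 0.0]
ft_force: [-0.0, 0.0, -0.2]
grip_width: 0.545
grasp_force: 0.0
```

```bash
python3 st.py; python3 - <<'E'
from rig import bot
from h import *
s=bot.read_state();d=bot.get_image("wrist");w=cv2.cvtColor(d["color"],cv2.COLOR_RGB2GRAY)
for v in range(190,290,6): print(v,' '.join('%3d'%w[v,u] for u in range(230,420,7)))
E
```

```text
18.125 [ 0.4964 -0.0985  0.0997] yang -1.443 Ftool [-0.03 -0.05  0.19] tq [-0.02  0.1  -0.06] 0.5445307579193192
2.513232191997802 0.18026302972692265
-0.0393290199526497 0.10600120850474842
190 185 185 185 183 178 175 182 116 120 118 115 138 140 141 142 116 114 117 117 111 112 116 112 115 120 114 114 114
196 176 181 179 180 181 179 186 120 118 115 114 135 141 142 142 116 114 118 118 115 114 115 117 116 117 116 113 115
202 184 182 176 177 181 184 176 118 117 117 114 133  66  47  93 114 116 112 115 114 114 115 115 112 117 114 116 116
208 174 179 184 182 177 176 183 117 116 113 111  43  43  41  39  45 115 117 113 116 113 116 116 117 116 118 116 113
214 181 179 180 186 180 176 180 118 113 112  54  42  39  42  43  42 114 114 113 109 116 111 116 115 112 114 114 116
220 179 181 172 183 173 176 176 171 177 174  39  39  40  36  40  39  60 112 117 164 114 126 113 113 117 111 111 110
226 184 180 167 172 173 169 172 171 173 175  39  37  39  40  37  39  37 107 181 172 178 173 178 171 173 151 113 112
232 172  66 106 106 100  56 106 118 179 156  37  43  44  42  42  39  35 111 170 180 168 158 129 1
[... 362 characters left out ...]
 164
256 245 127  43  42  40  40  38  41  99  49  36  36  35  39  39  39  41 175 175 159  36  38  36  38  36  34 172 114
262 247  38  40  39  39  38  38  46  98 113  36  38  37  39  35  39  56 178 172 147  33  37  34  37  36  34 100 106
268  38  40  39  38  37  40  37 116 115 110 122  37  35  37  35  36 110 172 178 178  33  31  33  36  37  36  35 109
274  36  37  38  37  37  36  38 181 130 110 175 170  94  42  96 110 110 168 172 177  30  31  33  34  36  36  33  30
280  35  39  34  49  48  36  33 246 136 174 177 181 173 108 111 109 109 111 107 108  47  32  45  45  40  32  32  33
286  47  46  51  49  49  51  53  62  52  54  54  55  56  52  52  49  51  50  51  50  51  49  45  48  48  45  48  47
```

The picture explains it: the visible finger ends lie about 4 cm short of the nominal TCP (at depth 0.15 m rather than 0.197 m). They closed just above the vent handle, and earlier they only caught the top of the supply handle. I go 1.5 cm lower, feeling for contact, and grip again.

Request:
apply_moves --rows '[{"x":-0.2,"y":0,"z":0.5,"ax":0,"ay":0,"az":0,"jaw":0.2},{"x":0,"y":0,"z":0.5,"ax":0,"ay":0,"az":0,"jaw":0.2},{"x":0,"y":0,"z":0.5,"ax":0,"ay":0,"az":0,"jaw":0.2},{"x":0,"y":0,"z":0,"ax":0,"ay":0,"az":0,"jaw":0.2}]'

```text
time: 18.68
tcp_pos: [0.4937, -0.0986, 0.0839]
eef_rot: [0.998, 0.064, -0.001, -0.0]
ft_force: [-1.2, -0.1, -0.4]
grip_width: 0.597
grasp_force: 0.0
```

Request:
apply_moves --rows '[{"x":0,"y":0,"z":0,"ax":0,"ay":0,"az":0,"jaw":-1},{"x":0,"y":0,"z":0,"ax":0,"ay":0,"az":0,"jaw":-1},{"x":0,"y":0,"z":0,"ax":0,"ay":0,"az":0,"jaw":-1},{"x":0,"y":0,"z":0,"ax":0,"ay":0,"az":0,"jaw":-1}]'

```text
time: 19.18
tcp_pos: [0.4944, -0.0987, 0.0849]
eef_rot: [0.998, 0.064, 0.0, -0.0]
ft_force: [-0.3, 0.9, 1.2]
grip_width: 0.376
grasp_force: 20.0
```

```bash
python3 st.py; python3 -c "
from rig import bot;print(bot.grasp_offset,[a for a in dir(bot) if a[0]!='_'])"
```

```text
19.175 [ 0.4944 -0.0987  0.0849] yang -1.443 Ftool [-0.23 -0.89 -1.23] tq [0.2  0.09 0.02] 0.37610534086348635
2.5043255759697303 0.18133289129647145
-0.03945556295006902 0.10793445458788754
0.0187 ['IKError', 'get_image', 'grasp_offset', 'job_done', 'read_state']
```

The vent handle is gripped (33 mm). Now I test gently.

Request:
apply_moves --rows '[{"x":0.01,"y":0.55,"z":0,"ax":0,"ay":0,"az":-0.05,"jaw":-1},{"x":0.01,"y":0.55,"z":0,"ax":0,"ay":0,"az":-0.05,"jaw":-1},{"x":0,"y":0,"z":0,"ax":0,"ay":0,"az":0,"jaw":-1}]'

```text
time: 19.55
tcp_pos: [0.4968, -0.1098, 0.0849]
eef_rot: [0.994, 0.113, 0.001, 0.0]
ft_force: [1.1, 1.2, 0.1]
grip_width: 0.378
grasp_force: 20.0
```

```bash
python3 st.py
```

```text
19.55 [ 0.4968 -0.1098  0.0849] yang -1.344 Ftool [ 1.34 -0.89 -0.06] tq [ 0.21 -0.23  0.14] 0.37828231720788696
2.543551452546615 0.19004304792156462
0.06591207601193005 0.107188860074073
```

Request:
apply_moves --rows '[{"x":0.01,"y":0.33,"z":0,"ax":0,"ay":0,"az":-0.03,"jaw":-1},{"x":0.01,"y":0.33,"z":0,"ax":0,"ay":0,"az":-0.03,"jaw":-1},{"x":0,"y":0,"z":0,"ax":0,"ay":0,"az":0,"jaw":-1}]'

```text
time: 19.92
tcp_pos: [0.4987, -0.1162, 0.0849]
eef_rot: [0.99, 0.144, 0.001, 0.0]
ft_force: [4.5, 2.3, -1.6]
grip_width: 0.377
grasp_force: 20.0
```

```bash
python3 st.py
```

```text
19.925 [ 0.4987 -0.1162  0.0849] yang -1.283 Ftool [ 4.96 -0.9   1.6 ] tq [ 0.38 -0.59  0.18] 0.3765481930402546
2.5670729671141723 0.1949368962835153
0.1281160077107426 0.10676707773632316
```

Request:
apply_moves --rows '[{"x":0.12,"y":0.33,"z":0,"ax":0,"ay":0,"az":-0.03,"jaw":-1},{"x":0.02,"y":0.33,"z":0,"ax":0,"ay":0,"az":-0.03,"jaw":-1},{"x":0,"y":0,"z":0,"ax":0,"ay":0,"az":0,"jaw":-1}]'

```text
time: 20.3
tcp_pos: [0.501, -0.1224, 0.0849]
eef_rot: [0.985, 0.173, -0.0, 0.0]
ft_force: [-1.9, 0.7, 3.3]
grip_width: 0.376
grasp_force: 20.0
```

```bash
python3 st.py
```

```text
20.3 [ 0.501  -0.1224  0.0849] yang -1.222 Ftool [-1.57 -1.27 -3.32] tq [0.19 0.23 0.22] 0.37568171669046624
2.5909732833755594 0.19966631945193225
0.19067757680894726 0.1063531586006701
```

Request:
apply_moves --rows '[{"x":0.02,"y":0.33,"z":0,"ax":0,"ay":0,"az":-0.03,"jaw":-1},{"x":0.02,"y":0.33,"z":0,"ax":0,"ay":0,"az":-0.03,"jaw":-1},{"x":0,"y":0,"z":0,"ax":0,"ay":0,"az":0,"jaw":-1}]'

```text
time: 20.68
tcp_pos: [0.5037, -0.1285, 0.0848]
eef_rot: [0.979, 0.203, -0.0, 0.0]
ft_force: [-3.6, 0.2, 5.4]
grip_width: 0.383
grasp_force: 20.0
```

```bash
python3 st.py
```

```text
20.675 [ 0.5037 -0.1285  0.0848] yang -1.162 Ftool [-3.22 -1.58 -5.4 ] tq [-0.    0.5   0.26] 0.38308725274190697
2.6150687080217327 0.20416286477227083
0.25297205355948904 0.10592671466144206
```

Past the play, so the interlock is free. I carry on.

Request:
apply_moves --rows '[{"x":0,"y":1.1,"z":0,"ax":0,"ay":0,"az":-0.1,"jaw":-1},{"x":0.05,"y":1.1,"z":0,"ax":0,"ay":0,"az":-0.1,"jaw":-1},{"x":0.05,"y":1.1,"z":0,"ax":0,"ay":0,"az":-0.1,"jaw":-1},{"x":0.05,"y":1.1,"z":0,"ax":0,"ay":0,"az":-0.1,"jaw":-1},{"x":0,"y":0,"z":0,"ax":0,"ay":0,"az":0,"jaw":-1}]'

```text
time: 21.3
tcp_pos: [0.5303, -0.1634, 0.0848]
eef_rot: [0.919, 0.393, 0.002, -0.0]
ft_force: [3.2, 4.6, 1.8]
grip_width: 0.381
grasp_force: 20.0
```

```bash
python3 st.py
```

```text
21.3 [ 0.5303 -0.1634  0.0848] yang -0.762 Ftool [ 5.55 -0.89 -1.79] tq [ 0.85 -0.4   0.31] 0.3805741826412466
2.7815608848115474 0.22936880669944873
0.6751329460488762 0.103461753458267
```

Request:
apply_moves --rows '[{"x":0.05,"y":1.1,"z":0,"ax":0,"ay":0,"az":-0.1,"jaw":-1},{"x":0.05,"y":1.1,"z":0,"ax":0,"ay":0,"az":-0.1,"jaw":-1},{"x":0.05,"y":1.1,"z":0,"ax":0,"ay":0,"az":-0.1,"jaw":-1},{"x":0,"y":0,"z":0,"ax":0,"ay":0,"az":0,"jaw":-1}]'

```text
time: 21.8
tcp_pos: [0.5575, -0.1807, 0.0848]
eef_rot: [0.85, 0.526, 0.002, -0.001]
ft_force: [3.9, 9.9, 3.9]
grip_width: 0.382
grasp_force: 20.0
```

```bash
python3 st.py
```

```text
21.8 [ 0.5575 -0.1807  0.0848] yang -0.463 Ftool [10.63 -0.94 -3.8 ] tq [ 1.55 -0.51  0.27] 0.3823575026242729
2.9074253619589356 0.24200595971183084
0.9895032472999254 0.10218547232311055
```

Request:
apply_moves --rows '[{"x":0.25,"y":0.6,"z":0,"ax":0,"ay":0,"az":-0.06,"jaw":-1},{"x":0.1,"y":0.8,"z":0,"ax":0,"ay":0,"az":-0.08,"jaw":-1},{"x":0.05,"y":0.8,"z":0,"ax":0,"ay":0,"az":-0.08,"jaw":-1},{"x":0,"y":0,"z":0,"ax":0,"ay":0,"az":0,"jaw":-1}]'

```text
time: 22.3
tcp_pos: [0.5788, -0.1878, 0.0849]
eef_rot: [0.788, 0.616, 0.001, 0.001]
ft_force: [2.9, 3.4, 1.8]
grip_width: 0.375
grasp_force: 20.0
```

```bash
python3 st.py
```

```text
22.3 [ 0.5788 -0.1878  0.0849] yang -0.244 Ftool [ 4.03  2.03 -1.77] tq [ 0.44 -0.37 -0.04] 0.3753997417756403
2.995892589773211 0.2477771911558447
1.2097379676531332 0.10171055359848108
```

Request:
apply_moves --rows '[{"x":0.04,"y":0.55,"z":0,"ax":0,"ay":0,"az":-0.05,"jaw":-1},{"x":0.04,"y":0.55,"z":0,"ax":0,"ay":0,"az":-0.05,"jaw":-1},{"x":0,"y":0,"z":0,"ax":0,"ay":0,"az":0,"jaw":-1}]'

```text
time: 22.68
tcp_pos: [0.5891, -0.1895, 0.0849]
eef_rot: [0.756, 0.654, 0.001, 0.001]
ft_force: [3.8, 2.8, 1.7]
grip_width: 0.374
grasp_force: 20.0
```

```bash
python3 st.py
```

```text
22.675 [ 0.5891 -0.1895  0.0849] yang -0.145 Ftool [ 3.33  3.33 -1.65] tq [ 0.35 -0.57 -0.17] 0.3739891627409746
3.0371796186916367 0.24956859860108233
1.312298949144366 0.10158531862069337
```

Request:
apply_moves --rows '[{"x":0.04,"y":0.55,"z":0,"ax":0,"ay":0,"az":-0.05,"jaw":-1},{"x":0.04,"y":0.55,"z":0,"ax":0,"ay":0,"az":-0.05,"jaw":-1},{"x":0,"y":0,"z":0,"ax":0,"ay":0,"az":0,"jaw":-1}]'

```text
time: 23.05
tcp_pos: [0.5997, -0.1902, 0.0849]
eef_rot: [0.723, 0.691, 0.0, 0.001]
ft_force: [3.3, 1.6, 2.2]
grip_width: 0.374
grasp_force: 20.0
```

```bash
python3 st.py
```

```text
23.05 [ 0.5997 -0.1902  0.0849] yang -0.045 Ftool [ 1.78  3.2  -2.23] tq [ 0.16 -0.55 -0.25] 0.37357753166588004
3.0795676179253855 0.2507865640988028
1.4174585138264897 0.10149593171918385
```

Request:
apply_moves --rows '[{"x":0.02,"y":0.33,"z":0,"ax":0,"ay":0,"az":-0.03,"jaw":-1},{"x":0,"y":0,"z":0,"ax":0,"ay":0,"az":0,"jaw":-1}]'

```text
time: 23.3
tcp_pos: [0.603, -0.1902, 0.0849]
eef_rot: [0.712, 0.702, 0.0, 0.001]
ft_force: [3.5, 0.2, 1.4]
grip_width: 0.381
grasp_force: 20.0
```

```bash
python3 st.py
```

```text
23.3 [ 0.603  -0.1902  0.0849] yang -0.013 Ftool [ 0.24  3.51 -1.4 ] tq [ 0.07 -0.63 -0.31] 0.3813568145419676
3.0924329315771217 0.2510776417743864
1.4493908505699427 0.10152232029676585
```

Request:
apply_moves --rows '[{"x":0.02,"y":0.33,"z":0,"ax":0,"ay":0,"az":-0.03,"jaw":-1},{"x":0,"y":0,"z":0,"ax":0,"ay":0,"az":0,"jaw":-1}]'

```text
time: 23.55
tcp_pos: [0.6063, -0.1901, 0.0849]
eef_rot: [0.701, 0.713, 0.0, 0.001]
ft_force: [3.9, -1.3, 1.6]
grip_width: 0.38
grasp_force: 20.0
```

```bash
python3 st.py
```

```text
23.55 [ 0.6063 -0.1901  0.0849] yang 0.017 Ftool [-1.38  3.87 -1.58] tq [-0.13 -0.64 -0.31] 0.3801344616449252
3.105764141895836 0.2512615433598577
1.4824268421181515 0.10149707598317939
```

Request:
apply_moves --rows '[{"x":0.01,"y":0.25,"z":0,"ax":0,"ay":0,"az":-0.02,"jaw":-1},{"x":0,"y":0,"z":0,"ax":0,"ay":0,"az":0,"jaw":-1}]'

```text
time: 23.8
tcp_pos: [0.6085, -0.19, 0.0849]
eef_rot: [0.694, 0.72, -0.0, 0.0]
ft_force: [3.4, -0.9, 3.2]
grip_width: 0.376
grasp_force: 20.0
```

```bash
python3 st.py
```

```text
23.8 [ 0.6085 -0.19    0.0849] yang 0.037 Ftool [-1.03  3.33 -3.15] tq [-0.17 -0.51 -0.28] 0.3755191939452187
3.114389279418864 0.25134110119554953
1.5037981459049696 0.10147651369668453
```

Request:
apply_moves --rows '[{"x":0,"y":0.25,"z":0,"ax":0,"ay":0,"az":-0.02,"jaw":-1},{"x":0,"y":0,"z":0,"ax":0,"ay":0,"az":0,"jaw":-1}]'

```text
time: 24.05
tcp_pos: [0.6083, -0.1896, 0.0848]
eef_rot: [0.686, 0.727, -0.002, -0.002]
ft_force: [-4.9, -1.2, 7.9]
grip_width: 0.378
grasp_force: 20.0
```

```bash
python3 st.py
```

```text
24.05 [ 0.6083 -0.1896  0.0848] yang 0.058 Ftool [-0.9  -4.96 -7.84] tq [-0.15  0.69 -0.26] 0.3784605840577763
3.1138893339474976 0.25096337113113326
1.5024095016660226 0.10110414048385497
```

Request:
apply_moves --rows '[{"x":0,"y":0.25,"z":0,"ax":0,"ay":0,"az":-0.02,"jaw":-1},{"x":0,"y":0,"z":0,"ax":0,"ay":0,"az":0,"jaw":-1}]'

```text
time: 24.3
tcp_pos: [0.608, -0.1892, 0.0845]
eef_rot: [0.679, 0.734, -0.003, -0.004]
ft_force: [-12.1, 0.0, 12.9]
grip_width: 0.375
grasp_force: 20.0
```

```bash
python3 st.py
```

```text
24.3 [ 0.608  -0.1892  0.0845] yang 0.078 Ftool [  0.99 -12.18 -12.75] tq [-0.11  1.86 -0.21] 0.3754789070304851
3.1129146087916455 0.2504909105748907
1.4997945067566514 0.10064222661406652
```

The vent lever is at its stop (force rises to 12 N at about 1.5 rad). I release, rise and turn for the drain pot.

Request:
apply_moves --rows '[{"x":0,"y":-0.4,"z":0,"ax":0,"ay":0,"az":0,"jaw":-0.1},{"x":0,"y":0,"z":0,"ax":0,"ay":0,"az":0,"jaw":0},{"x":0,"y":0,"z":0,"ax":0,"ay":0,"az":0,"jaw":0.1},{"x":0,"y":0,"z":-3,"ax":0,"ay":0,"az":0,"jaw":0.1},{"x":0,"y":0,"z":-4,"ax":0,"ay":0,"az":0,"jaw":0},{"x":0,"y":0,"z":-4,"ax":0,"ay":0,"az":0,"jaw":-1},{"x":0,"y":0,"z":0,"ax":0,"ay":0,"az":-0.18,"jaw":-1},{"x":0,"y":0,"z":0,"ax":0,"ay":0,"az":-0.18,"jaw":-1},{"x":0,"y":0,"z":0,"ax":0,"ay":0,"az":-0.18,"jaw":-1},{"x":0,"y":0,"z":0,"ax":0,"ay":0,"az":-0.18,"jaw":-1},{"x":0,"y":0,"z":0,"ax":0,"ay":0,"az":-0.18,"jaw":-1},{"x":0,"y":0,"z":0,"ax":0,"ay":0,"az":-0.18,"jaw":-1},{"x":0,"y":0,"z":0,"ax":0,"ay":0,"az":0,"jaw":-1}]'

```text
time: 25.92
tcp_pos: [0.6093, -0.1895, 0.1943]
eef_rot: [0.206, 0.979, 0.0, -0.0]
ft_force: [0.8, 0.4, 0.1]
grip_width: 0.007
grasp_force: 0.0
```

```bash
python3 st.py; python3 - <<'E'
from rig import bot
from h import *
s=bot.read_state();print(to_tool(s,(.466,.349,.2)))
E
```

```text
25.925 [ 0.6093 -0.1895  0.1943] yang 1.155 Ftool [-0.59  0.66 -0.06] tq [ 0.05 -0.17  0.03] 0.007435847523821282
3.117582869517438 0.25100766145711967
1.5115881344930688 0.10111323523850457
[34.83968692 43.49421937 -0.54541223]
```

Request:
apply_moves --rows '[{"x":3.48,"y":4.35,"z":0,"ax":0,"ay":0,"az":0,"jaw":-1},{"x":3.48,"y":4.35,"z":0,"ax":0,"ay":0,"az":0,"jaw":-1},{"x":3.48,"y":4.35,"z":0,"ax":0,"ay":0,"az":0,"jaw":-1},{"x":3.48,"y":4.35,"z":0,"ax":0,"ay":0,"az":0,"jaw":-1},{"x":3.48,"y":4.35,"z":0,"ax":0,"ay":0,"az":0,"jaw":-1},{"x":3.48,"y":4.35,"z":0,"ax":0,"ay":0,"az":0,"jaw":-1},{"x":3.48,"y":4.35,"z":0,"ax":0,"ay":0,"az":0,"jaw":-1},{"x":3.48,"y":4.35,"z":0,"ax":0,"ay":0,"az":0,"jaw":-1},{"x":3.48,"y":4.35,"z":0,"ax":0,"ay":0,"az":0,"jaw":-1},{"x":3.48,"y":4.35,"z":0,"ax":0,"ay":0,"az":0,"jaw":-1},{"x":0,"y":0,"z":0,"ax":0,"ay":0,"az":0,"jaw":-1},{"x":0,"y":0,"z":0,"ax":0,"ay":0,"az":0,"jaw":-1}]'

```text
time: 27.42
tcp_pos: [0.4654, 0.3482, 0.1944]
eef_rot: [0.206, 0.979, -0.001, -0.0]
ft_force: [0.3, 0.1, 0.1]
grip_width: 0.003
grasp_force: 0.0
```

```bash
python3 st.py; python3 - <<'E'
from rig import bot
from h import *
s=bot.read_state();d=bot.get_image("wrist");w=cv2.cvtColor(d["color"],cv2.COLOR_RGB2GRAY);cv2.imwrite("pics/w6.png",d["color"][...,::-1])
for v in range(100,290,6): print(v,' '.join('%3d'%w[v,u] for u in range(230,420,7)))
t=bot.get_image("top");g=t["color"].max(2)
m=(g<60).astype(np.uint8);m[:160]=0;m[225:]=0;m[:,:280]=0;m[:,400:]=0
n,l,st,c=cv2.connectedComponentsWithStats(m)
for i in range(1,n):
    if st[i,4]>15: print(st[i],c[i],onz(ray(t,c[i]),.138))
E
```

```text
27.425 [0.4654 0.3482 0.1944] yang 1.156 Ftool [-0.21  0.2  -0.1 ] tq [-0.02 -0.1  -0.05] 0.003164061160449118
0.25308515874448023 0.3109706558023375
-1.399948892109272 0.45772784074683187
100 154 159 162 163 162 160 159 157 158 159 158 152 161 161 159 162 153 158 159 156 154 157 154 159 157 152 154 158
106 156 156 160 159 158 158 157 153 159 158 160 160 160 153 155 157 159 156 152 155 154 156 156 156 154 159 153 152
112 157 155 160 161 160 151 161 155 158 158 160 156 155 158 155 161 154 154 161 157 156 157 158 160 158 153 154 154
118 150 153 152 158 154 158 157 161 156 157 157 152 155 157 158 156 160 156 153 163 156 157 154 158 164 160 155 157
124 158 152 156 153 154 157 155 157 160 162 157 156 157 156 157 158 156 155 157 161 163 153 155 158 154 151 158 149
130 156 157 159 155 154 161 156 155 159 154 156 157 160 159 156 158 157 153 158 160 155 157 154 154 154 156 159 160
136 152 156 152 156 154 156 154 153 155 151 155 154 151 196 208 161 153 156 159 156 160 151 153 157 159 152 159 154
142 153 162 154 154 151 151 155 156 159 157 152 211 230 230 231 230 230 153 157 157 155 151 146 151
[... 2100 characters left out ...]
  83
256  32  33  32  31  33  30  29  31  29  32  33  32  30  61  31  33  32  36  37  41  40  38  39  38  39  40  39  45
262  32  30  32  29  31  31  26  28  32  30  31  30  31  60  29  31  31  34  38  31  37  37  34  39  35  39  38  39
268  32  32  31  32  30  29  29  26  31  28  29  27  28  63  30  26  29  33  33  34  35  32  35  33  37  35  36  36
274  31  29  26  27  29  28  27  27  30  25  35  24  26  62  27  29  29  51  34  32  32  33  34  35  35  37  33  34
280  28  25  26  30  27  25  27  26  27  33  47  38  36  68  38  37  28  72  30  31  33  33  30  34  32  34  34  35
286  34  34  35  34  30  34  34  34  36  51  38  41  38  43  39  39  40  85  49  47  46  49  49  49  49  49  51  52
```

```bash
python3 - <<'E'
from rig import bot
from h import *
s=bot.read_state();d=bot.get_image("wrist")
for v in(187,191,215): p=onz(ray(d,(325,v),s),.114);print(p,to_tool(s,p))
t=bot.get_image("top");g=t["color"].max(2)
m=(g<75).astype(np.uint8);m[:160]=0;m[225:]=0;m[:,:280]=0;m[:,:280]=0;m[:,400:]=0
n,l,st,c=cv2.connectedComponentsWithStats(m)
for i in range(1,n):
    if st[i,4]>8: print(st[i],c[i],onz(ray(t,c[i]),.138))
E
```

```text
[0.46251684 0.35177438 0.114     ] [0.48929132 0.28020306 8.05480848]
[0.46620361 0.35015627 0.114     ] [0.08666906 0.28120278 8.05484803]
[0.48898949 0.34015641 0.114     ] [-2.40168236  0.2874526   8.05509241]
[374 171  11  11  79] [379.18987342 176.18987342] [ 0.60709095 -0.19084064  0.138     ]
[310 213   8   7  40] [313.6  215.95] [0.4776302  0.03403776 0.138     ]
```

Levers are still in place: vent handle at (0.607,-0.191), supply at (0.478,0.034). The plunger is under the tool. Going down.

Request:
apply_moves --rows '[{"x":0,"y":0.3,"z":2,"ax":0,"ay":0,"az":0,"jaw":-1},{"x":0,"y":0,"z":2,"ax":0,"ay":0,"az":0,"jaw":-1},{"x":0,"y":0,"z":2,"ax":0,"ay":0,"az":0,"jaw":-1},{"x":0,"y":0,"z":1,"ax":0,"ay":0,"az":0,"jaw":-1},{"x":0,"y":0,"z":1,"ax":0,"ay":0,"az":0,"jaw":-1},{"x":0,"y":0,"z":0,"ax":0,"ay":0,"az":0,"jaw":-1}]'

```text
time: 28.38
tcp_pos: [0.4663, 0.351, 0.1138]
eef_rot: [0.205, 0.979, -0.001, -0.001]
ft_force: [-0.7, 1.1, 0.1]
grip_width: 0.006
grasp_force: 0.0
```

Request:
apply_moves --rows '[{"x":0,"y":0,"z":0.5,"ax":0,"ay":0,"az":0,"jaw":-1},{"x":0,"y":0,"z":0.5,"ax":0,"ay":0,"az":0,"jaw":-1},{"x":0,"y":0,"z":0,"ax":0,"ay":0,"az":0,"jaw":-1}]'

```text
time: 28.75
tcp_pos: [0.4665, 0.3511, 0.1044]
eef_rot: [0.205, 0.979, -0.0, -0.0]
ft_force: [0.7, 0.5, 0.7]
grip_width: 0.005
grasp_force: 0.0
```

Request:
apply_moves --rows '[{"x":0,"y":0,"z":0.5,"ax":0,"ay":0,"az":0,"jaw":-1},{"x":0,"y":0,"z":0.5,"ax":0,"ay":0,"az":0,"jaw":-1},{"x":0,"y":0,"z":0,"ax":0,"ay":0,"az":0,"jaw":-1}]'

```text
time: 29.12
tcp_pos: [0.4663, 0.3509, 0.094]
eef_rot: [0.205, 0.979, -0.0, -0.0]
ft_force: [-0.2, 0.8, -1.1]
grip_width: 0.007
grasp_force: 0.0
```

No contact yet, which confirms that the finger ends sit higher than the reported TCP.

Request:
apply_moves --rows '[{"x":0,"y":0,"z":0.5,"ax":0,"ay":0,"az":0,"jaw":-1},{"x":0,"y":0,"z":0.5,"ax":0,"ay":0,"az":0,"jaw":-1},{"x":0,"y":0,"z":0,"ax":0,"ay":0,"az":0,"jaw":-1}]'

```text
time: 29.5
tcp_pos: [0.4663, 0.3509, 0.0839]
eef_rot: [0.205, 0.979, -0.001, -0.0]
ft_force: [-0.1, -0.4, 0.5]
grip_width: -0.0
grasp_force: 0.0
```

Request:
apply_moves --rows '[{"x":0,"y":0,"z":0.5,"ax":0,"ay":0,"az":0,"jaw":-1},{"x":0,"y":0,"z":0.5,"ax":0,"ay":0,"az":0,"jaw":-1},{"x":0,"y":0,"z":0,"ax":0,"ay":0,"az":0,"jaw":-1}]'

```text
time: 29.88
tcp_pos: [0.467, 0.3514, 0.0752]
eef_rot: [0.205, 0.979, 0.0, 0.0]
ft_force: [-1.4, -0.6, 6.2]
grip_width: 0.003
grasp_force: 2.9
```

Request:
apply_moves --rows '[{"x":0,"y":0,"z":0.4,"ax":0,"ay":0,"az":0,"jaw":-1},{"x":0,"y":0,"z":0.4,"ax":0,"ay":0,"az":0,"jaw":-1},{"x":0,"y":0,"z":0,"ax":0,"ay":0,"az":0,"jaw":-1}]'

```text
time: 30.25
tcp_pos: [0.467, 0.3514, 0.0679]
eef_rot: [0.205, 0.979, 0.0, 0.0]
ft_force: [-3.3, -3.0, 8.7]
grip_width: 0.007
grasp_force: 4.4
```

Request:
apply_moves --rows '[{"x":0,"y":0,"z":0.4,"ax":0,"ay":0,"az":0,"jaw":-1},{"x":0,"y":0,"z":0.4,"ax":0,"ay":0,"az":0,"jaw":-1},{"x":0,"y":0,"z":0,"ax":0,"ay":0,"az":0,"jaw":-1}]'

```text
time: 30.62
tcp_pos: [0.4671, 0.3514, 0.0605]
eef_rot: [0.205, 0.979, 0.0, 0.0]
ft_force: [-4.3, -2.2, 11.5]
grip_width: 0.011
grasp_force: 5.9
```

Request:
apply_moves --rows '[{"x":0,"y":0,"z":0.3,"ax":0,"ay":0,"az":0,"jaw":-1},{"x":0,"y":0,"z":0,"ax":0,"ay":0,"az":0,"jaw":-1}]'

```text
time: 30.88
tcp_pos: [0.4671, 0.3515, 0.0578]
eef_rot: [0.205, 0.979, 0.0, 0.0]
ft_force: [-4.6, -3.5, 12.7]
grip_width: 0.003
grasp_force: 6.4
```

Request:
apply_moves --rows '[{"x":0,"y":0,"z":0.2,"ax":0,"ay":0,"az":0,"jaw":-1},{"x":0,"y":0,"z":0,"ax":0,"ay":0,"az":0,"jaw":-1}]'

```text
time: 31.12
tcp_pos: [0.4671, 0.3515, 0.0564]
eef_rot: [0.205, 0.979, 0.0, 0.0]
ft_force: [-4.6, -3.0, 15.9]
grip_width: 0.01
grasp_force: 7.5
```

Request:
apply_moves --rows '[{"x":0,"y":0,"z":0.2,"ax":0,"ay":0,"az":0,"jaw":-1},{"x":0,"y":0,"z":0,"ax":0,"ay":0,"az":0,"jaw":-1}]'

```text
time: 31.38
tcp_pos: [0.4672, 0.3515, 0.0563]
eef_rot: [0.205, 0.979, 0.0, 0.0]
ft_force: [-8.4, -7.0, 25.5]
grip_width: 0.002
grasp_force: 12.8
```

Request:
apply_moves --rows '[{"x":0,"y":0,"z":0.1,"ax":0,"ay":0,"az":0,"jaw":-1},{"x":0,"y":0,"z":0,"ax":0,"ay":0,"az":0,"jaw":-1},{"x":0,"y":0,"z":0,"ax":0,"ay":0,"az":0,"jaw":-1}]'

```text
time: 31.75
tcp_pos: [0.4673, 0.3516, 0.0562]
eef_rot: [0.205, 0.979, 0.0, 0.0]
ft_force: [-11.8, -7.8, 30.5]
grip_width: 0.005
grasp_force: 15.3
```

On its stop: the force rises steeply with no more travel. I hold for a second, then lift.

Request:
apply_moves --rows '[{"x":0,"y":0,"z":0,"ax":0,"ay":0,"az":0,"jaw":-1},{"x":0,"y":0,"z":0,"ax":0,"ay":0,"az":0,"jaw":-1},{"x":0,"y":0,"z":0,"ax":0,"ay":0,"az":0,"jaw":-1},{"x":0,"y":0,"z":0,"ax":0,"ay":0,"az":0,"jaw":-1},{"x":0,"y":0,"z":0,"ax":0,"ay":0,"az":0,"jaw":-1},{"x":0,"y":0,"z":0,"ax":0,"ay":0,"az":0,"jaw":-1},{"x":0,"y":0,"z":0,"ax":0,"ay":0,"az":0,"jaw":-1},{"x":0,"y":0,"z":0,"ax":0,"ay":0,"az":0,"jaw":-1},{"x":0,"y":0,"z":-1,"ax":0,"ay":0,"az":0,"jaw":-1},{"x":0,"y":0,"z":-1,"ax":0,"ay":0,"az":0,"jaw":-1},{"x":0,"y":0,"z":-2,"ax":0,"ay":0,"az":0,"jaw":-1},{"x":0,"y":0,"z":-4,"ax":0,"ay":0,"az":0,"jaw":-1},{"x":0,"y":0,"z":-5,"ax":0,"ay":0,"az":0,"jaw":-1},{"x":0,"y":0,"z":-2,"ax":0,"ay":0,"az":0,"jaw":-1},{"x":0,"y":0,"z":0,"ax":0,"ay":0,"az":0,"jaw":-1}]'

```text
time: 33.62
tcp_pos: [0.4676, 0.3518, 0.2022]
eef_rot: [0.205, 0.979, 0.001, 0.001]
ft_force: [-0.1, -0.3, 0.1]
grip_width: 0.008
grasp_force: 0.0
```

```bash
python3 - <<'E'
from rig import bot
from h import *
s=bot.read_state();print(s["tcp_pos"],s["ft_force"])
t=bot.get_image("top");g=t["color"].max(2)
m=(g<75).astype(np.uint8);m[:160]=0;m[225:]=0;m[:,:280]=0;m[:,400:]=0
n,l,st,c=cv2.connectedComponentsWithStats(m)
for i in range(1,n):
    if st[i,4]>8: print(c[i],onz(ray(t,c[i]),.138))
print(bot.job_done())
E
```

```text
[0.46762603 0.35184529 0.20216739] [-0.13379198 -0.3002486   0.13642901]
[379.20253165 176.2278481 ] [ 0.60696097 -0.19087972  0.138     ]
[313.5952381  216.04761905] [0.47730157 0.03406091 0.138     ]
the job is handed in; nothing more can be done
None
```

The job is done and handed in at about 34 s: the supply lever was swung to its stop, then the vent lever to its own, and the drain plunger was pressed fully down, held for about a second and released; the plunger's return was not checked in a picture, and the loose things were not re-checked after the moves.

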